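Roll the tin into its box and close the lid

ROBOT

A 7-joint arm with a two-finger parallel gripper is mounted at the origin on the work surface. World frame = base frame: x ahead of the robot, y to its left, z up, the work surface at z = 0. Lengths are in m, angles in rad, forces in N, time in s.
With the tool pointing down it reaches from about 0.4 to 0.85 m from the base axis. Payload 10.4 kg.
Tool frame: the origin (TCP) lies on the centre line of the jaws, within the pads' length; the fingertips stand 14 mm ahead of it and the grasp point (between the pads) lies 5 mm behind it (manip.tip_reach is the distance from the TCP to the fingertips, in m); z points along the fingers, y is the line along which they close (so a half turn about z gives the same grasp; the last joint's range is limited). The gripper opens to 85 mm and grips with 20 to 120 N. Pads are 22 mm wide; open, the fingers measure 114 mm over their backs; the gripper's body (76 mm by 85 mm) begins 54 mm behind the grasp point. The pads swing forward as they close: fully open they stand 13 mm farther back than shut.
Start: joints at [1.134, 0.332, -0.065, 1.46, 0.022, 1.35, -0.088], TCP at [0.251, -0.572, 0.245] pointing down, gripper open.
Joint ranges: [-2.6, 2.6], [-0.5, 2.12], [-1.47, 1.34], [0.16, 2.42], [-1.27, 4.41], [0.06, 2.06], [-2.6, 2.6]. Speed limits (rad/s): [2.22, 2.22, 2.79, 2.79, 3.14, 3.14, 3.14].

INTERFACE

Orientations are given as a unit quaternion [x, y, z, w].
In Python, from workcell import manip gives the robot as it stands.
- The arm moves only by the shell command python3 -m pendant 'ROWS' [FORCE]. ROWS is JSON, a list of rows, each a list of 7 numbers: the shift along the tool's x, y, z in units of 50 mm (1.0 is 50 mm), then the turn, a rotation vector about the tool's x, y, z in units of 8 degrees (1.0 is 8 degrees), then the opening, from -1 (shut) to 1 (fully open), so that 0 is half open. In form: [[dx, dy, dz, ax, ay, az, jaw], ...]. A call has exactly 10 rows; each row is the pose to reach, as a shift and turn from the pose commanded when the call began, along the tool's axes at that moment; what a row does not reach only later rows make up. A row lasts 1/8 s, in which the tool goes at most 62.5 mm and 10.7 degrees, less where a joint would pass 70% of its speed; a pose out of reach is approached as far as the arm can. A call with a gripper value outside its range is refused whole. The fingers move at their own pace and stop on an object; FORCE is the grip in N (left out, the last holds). Time passes only in rows, so rows that repeat a pose let the fingers close, or fill a call up. It gives the time, the measured TCP pose, the force, the opening and the grip force at its end, in the units of the state.
- manip.get_obs(): the state, without advancing time (a new reading comes with each control period).
- manip.camera(name): name is "scene" or "top" or "wrist"; returns (picture, depth): 480x640x3 uint8, red, green, blue; 480x640 float32, m along the optical axis (not along the pixel's ray), 0 where there is no reading.
- manip.get_calibration(name): a dict with "fx", "fy", "cx", "cy" (pixels), "xyz" and "orientation" of the camera in the world. Camera axes: x right, y up, looking along -z (the intrinsics and any distortion apply to the point x, -y, -z); pixel columns grow to the right and rows downward; lengths in m; the calibration is good to about 2 mm. A picture is of the moment at which its call begins: read the wrist's pose just before it. get_calibration takes no time and is no camera call; for the wrist camera it gives the pose at the moment of the call.
- manip.hand_in(): hands the job in; it is judged then, once.
Trained networks look in the newest picture that a camera, given by its name, has taken for a name from the list of things; names that differ only in an ending like _2 or _b are one class to them, and where a whole thing is asked for, a point or a joint stands for the part that bears it (a point fixed in the world has none). Each returns a list of dicts, best first, with "p" (0 to 1); they miss things now and then, are a little off and sometimes report something else, mostly with a low value. They report only what shows in the picture. A call takes as long as a camera call. They do not tell look-alikes from the thing itself.
- manip.find_in(thing, camera): "box" ([left, top, right, bottom] in pixels, round what is visible of it).
- manip.trace(thing, camera): "pixels" (480x640 bool, what is visible of it) and "box" ([left, top, right, bottom] in pixels, round what is visible of it).
- manip.tip_of(thing, camera): "pixel" ([column, row] in pixels: a listed point, or the origin of a listed thing).
The state is a dict: "clock": time; "joint_pos": joint angles; "joint_velocities": joint speeds; "tau": joint torques, N m; "position": TCP position; "ee_rot": TCP orientation; "ft_force": force on the tool from outside, world axes, zero at the start; "torque": the same for the moment, N m; "grip_width": opening from 0.0 (shut) to 1.0 (fully open); "grasp_force": force on a finger pad.
Only numpy, scipy, OpenCV 4.12 (cv2) and the standard library are available. Lean on these libraries where they do the work, as an engineer would, in place of code of your own. Each camera call takes 0.05 s, during which the arm holds its last target. There are 200 camera calls.

TASK

Roll the big tin that lies on its side along the board into the open-fronted metal box, and stop it on the box's marked line - rolling, not dragged, and never lifted off the board or stood on end. Once it lies still on the line by itself, gently lower the hinged lid over it until it is fully closed, and leave the other things on the board where they are.

Things in the scene. Friction and masses are not known exactly. Their poses are not given: they have to be found in the camera images.
- tin_center (a point): Centre of the tin to be rolled: a closed steel tin with a paper label, 105 mm diameter, 120 mm long, lying on its side on the board before the open end of the box. The point is on its axis, 52.5 mm above the board. y along the tin's axis (parallel to the box's y within 0.05 rad at the start); x and z turn with it as it rolls (z up at the start).
- tin: The same tin, same origin and axes; 0.5 to 1 kg, too wide to grip. It rolls very freely: pushed, it keeps rolling until stopped; left at rest it stays. Its surface grips: a closed fingertip pressing lightly (a few N) on its top and drawn along rolls it, the centre moving half as far as the fingertip. Pushed from behind it may drag instead of roll, or run ahead.
- tinbox: Aluminium box fixed on the board, open at the end towards the tin, lid hinged at the other. Origin: on its floor, at the middle of the mark. z up, x the way the tin rolls in, y across. Floor level with the board, no sill; board top is 20 mm above the table. Open end x = -85 mm, end wall from x = +127. Side walls 115 mm high, inner faces y = -85 and +85 mm, 8 mm thick.
- mark (a point): Middle of the mark, the dark line across the box floor (same as the box's origin and axes), repeated as dark strips on the tops and outsides of both side walls. The tin's axis should stop over it (x = 0), lying square across the box and about midway between its walls; two 30 mm deep rubber bars under the lid, at x = -62 and +62 mm, then come down either side of it.
- lid (a joint): Lid angle, rad: 0 fully closed on the walls, grows opening, 1.57 upright; starts 1.45 to 1.7. Friction hinge (0.6 N m): it stays where left. Plate 225 mm from hinge to front edge, 190 wide, 8 thick, 0.4 kg, with a lip 70 mm wide and 15 long mid front edge. Closed, underside 117 and top 125 mm above the board. 3 to 6 N on its outer face near the front edge swings it down.
- lid_hinge (a point): Middle of the lid's hinge line, on the box's end wall: x = +135 mm, z = +117 mm in the box's frame, at the underside of the lid. The hinge axis is the box's y axis. Fixed to the box, axes as the box's.
- lid_edge (a point): Middle of the lid's front edge on its outer face (upper face when closed), 225 mm from the hinge; moves with the lid. Its x axis points along the lid towards the hinge, its z axis out of the outer face.
- spare_tin_center (a point): Bystander: an equal tin, standing upright on the board beside the rolling lane. Centre, half-way up its 120 mm.
- dish: Bystander: a round white bowl, 124 mm wide, 40 mm high. Origin under its middle.
- knife: Bystander: a kitchen knife lying flat, 300 mm long, wooden handle; 18 mm high. Origin where handle and blade meet, x along the blade.
- sauce_bottle: Bystander: a clear squeeze bottle, 56 mm wide, 170 mm tall, upright. Origin under its middle.
- oil_bottle: Bystander: a green glass bottle, 60 mm wide, 200 mm tall, upright. Origin under its middle.
- spatula: Bystander: a spatula lying flat. x along it.
Things that resemble listed ones, but are neither listed nor needed, are in the scene too. What is shaped like the tin but pink or turquoise is not meant.

How it is judged:
By the outcome, as a careful person would: the job done as asked, in the order asked, and still so for the second after the job is handed in, with the robot touching nothing.
It also fails if it takes over 72 s, if anything falls off the work surface, if the arm or the gripper's body presses on something with over 40 N, if the wrist force passes 120 N, or if a joint passes its speed limit or range.

## Working session

There is one attempt and no reset: what is moved stays moved. The work goes in short steps, Python scripts to look and compute and a shell command to move; the robot and the scene stay as the last step left them, time stands still between calls to the robot, and variables do not carry over. Pictures are saved under pics/ and viewed, at most 10 in all, crops included, and the job is handed in when it is done.

```bash
mkdir -p pics; cat > h.py <<'E'
import numpy as np, cv2
from scipy.spatial.transform import Rotation as R
from workcell import manip
def cam(n,save=None):
    c=manip.get_calibration(n); im,d=manip.camera(n)
    if save: cv2.imwrite('pics/'+save,im[:,:,::-1])
    return c,im,d
def pts(c,d,mask):
    v,u=np.nonzero(mask&(d>0)); z=d[v,u]
    P=np.c_[(u-c['cx'])/c['fx']*z,-(v-c['cy'])/c['fy']*z,-z]
    return R.from_quat(c['orientation']).apply(P)+c['xyz']
def pix(c,uv,z):  # intersect ray with plane z
    r=R.from_quat(c['orientation']).apply([(uv[0]-c['cx'])/c['fx'],-(uv[1]-c['cy'])/c['fy'],-1])
    return np.array(c['xyz'])+r*(z-c['xyz'][2])/r[2]
def st():
    o=manip.get_obs(); print('t',round(o['clock'],2),'p',np.round(o['position'],4),'q',np.round(o['ee_rot'],4),'f',np.round(o['ft_force'],1)); return o
def shift(o,d): # world delta -> tool units
    return R.from_quat(o['ee_rot']).inv().apply(d)/0.05
E
python3 - <<'E'
from h import *
np.set_printoptions(suppress=True,precision=4)
o=st();print(R.from_quat(o['ee_rot']).as_matrix())
for n in ['scene','top']:
    c,im,d=cam(n,n+'1.png'); print(n,c)
    for t in ['tin_center','mark','lid_hinge','lid_edge','spare_tin_center']:
        r=manip.tip_of(t,n); print(t,[(round(a['p'],2),np.round(a['pixel'])) for a in r[:4]])
    for t in ['tin','tinbox','lid']:
        for a in manip.trace(t,n)[:4]:
            P=pts(c,d,a['pixels']); 
            print(t,round(a['p'],2),a['box'],np.percentile(P,[2,50,98],axis=0).round(3).tolist() if len(P) else 0)
E
```

```text
t 0.0 p [ 0.2511 -0.5719  0.2445] q [ 0.9787  0.2054 -0.0002 -0.0007] f [ 0.1 -0.  -0.1]
[[ 0.9156  0.4021 -0.0007]
 [ 0.4021 -0.9156  0.0013]
 [-0.0001 -0.0015 -1.    ]]
scene {'fx': 441.58004362496916, 'fy': 441.58004362496916, 'cx': 319.4566937230731, 'cy': 237.58708122378047, 'xyz': array([1.0807, 0.0698, 0.8343]), 'orientation': array([0.2117, 0.2555, 0.7297, 0.5978])}
tin_center [(0.68, array([254., 157.]))]
mark [(0.6, array([369., 286.]))]
lid_hinge [(0.7, array([443., 241.]))]
lid_edge [(0.87, array([468., 159.]))]
spare_tin_center []
tin 0.9 [275.0, 240.5, 325.4, 321.4] [[0.542, -0.117, 0.028], [0.63, -0.058, 0.112], [0.672, -0.005, 0.127]]
tin 0.85 [238.8, 124.2, 277.7, 187.8] [[0.162, -0.326, 0.007], [0.264, -0.263, 0.085], [0.293, -0.213, 0.106]]
tin 0.84 [477.2, 166.4, 495.0, 196.4] [[0.199, 0.288, 0.038], [0.237, 0.311, 0.102], [0.27, 0.344, 0.107]]
tinbox 0.85 [329.0, 125.1, 490.1, 325.0] [[0.425, -0.009, 0.019], [0.515, 0.166, 0.108], [0.652, 0.236, 0.362]]
lid 0.66 [424.9, 125.1, 490.6, 284.0] [[0.426, 0.156, 0.15], [0.535, 0.198, 0.299], [0.594, 0.239, 0.376]]
top 
[... 449 characters left out ...]
[278., 158.])), (0.32, array([198., 237.]))]
tin 0.9 [301.7, 184.4, 349.7, 241.6] [[0.537, -0.117, 0.023], [0.597, -0.061, 0.117], [0.663, -0.005, 0.128]]
tin 0.69 [380.5, 332.0, 439.2, 390.7] [[0.159, -0.329, 0.004], [0.224, -0.267, 0.097], [0.286, -0.214, 0.109]]
tin 0.69 [164.6, 337.6, 229.1, 394.6] [[0.155, 0.207, 0.02], [0.218, 0.267, 0.097], [0.275, 0.334, 0.109]]
tinbox 0.73 [185.8, 189.4, 311.5, 285.4] [[0.424, 0.002, 0.015], [0.536, 0.14, 0.024], [0.645, 0.22, 0.365]]
tinbox 0.57 [418.6, 262.5, 452.7, 288.8] [[0.41, -0.361, 0.035], [0.436, -0.329, 0.153], [0.465, -0.311, 0.222]]
lid 0.66 [189.5, 191.7, 236.4, 286.6] [[0.417, 0.151, 0.022], [0.5, 0.182, 0.336], [0.585, 0.227, 0.378]]
```

View pics/scene1.png

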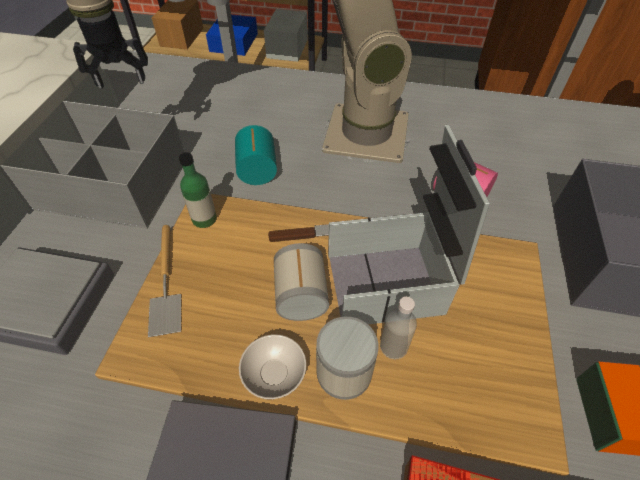

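View pics/top1.png

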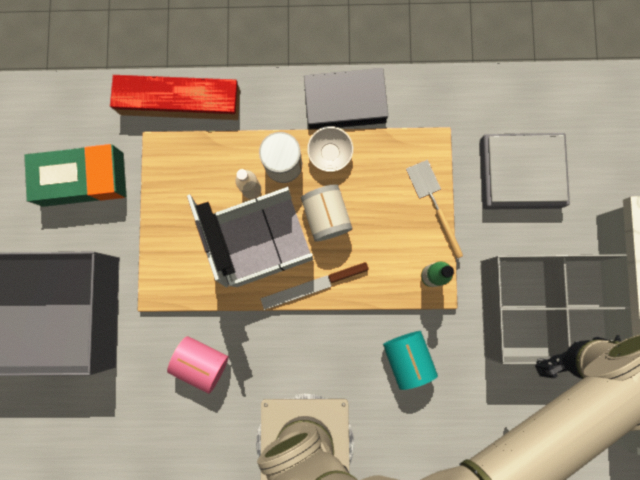

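```bash
python3 - <<'E'
from h import *
np.set_printoptions(suppress=True,precision=4)
c,im,d=cam('top')
m=manip.tip_of('mark','top')[0]['pixel']; M=pix(c,m,0.02); print('mark',M)
print('hinge',pix(c,manip.tip_of('lid_hinge','top')[0]['pixel'],0.137))
a=manip.trace('tin','top')[0]; P=pts(c,d,a['pixels'])
print('tinc',pix(c,manip.tip_of('tin_center','top')[0]['pixel'],0.0725))
T=P[P[:,2]>0.119][:,:2]; r=cv2.minAreaRect(T.astype(np.float32)); print('tin top strip',r, cv2.boxPoints(r))
T=P[(P[:,2]>0.09)][:,:2]; r=cv2.minAreaRect(T.astype(np.float32)); print('tin',r)
# walls: points at height 0.125..0.14 in box area
Q=pts(c,d,np.ones_like(d,bool)); 
W=Q[(Q[:,2]>0.128)&(Q[:,2]<0.142)&(Q[:,0]>0.38)&(Q[:,0]<0.7)&(Q[:,1]>-0.02)&(Q[:,1]<0.25)]
for s in (W[W[:,0]<0.52],W[W[:,0]>0.52]):
    s=s[s[:,1]<0.15]
    r=cv2.fitLine(s[:,:2].astype(np.float32),cv2.DIST_HUBER,0,.01,.01).ravel(); print(len(s),r,np.arctan2(r[1],r[0]),s.min(0),s.max(0))
c,im,d=cam('scene')
print('scene mark',pix(c,manip.tip_of('mark','scene')[0]['pixel'],0.02))
for t in ['lid']:
  a=manip.trace(t,'scene')[0]; P=pts(c,d,cv2.erode(a['pixels'].astype(np.uint8),np.ones((5,5)))>0); P=P[P[:,2]>.15]
  m=np.median(P,0); n=np.linalg.svd(P-m,full_matrices=False)[2][2]; print('lid plane',m,n)
E
```

```text
mark [0.5387 0.0893 0.02  ]
hinge [0.5029 0.2168 0.137 ]
tinc [ 0.6    -0.0593  0.0725]
tin top strip ((0.6020419001579285, -0.06167956441640854), (0.12079161405563354, 0.06356614828109741), 18.589570999145508) [[ 0.5347 -0.0508]
 [ 0.5549 -0.1111]
 [ 0.6694 -0.0726]
 [ 0.6492 -0.0123]]
tin ((0.6025215983390808, -0.0618843138217926), (0.12135952711105347, 0.10081242024898529), 17.28165626525879)
249 [ 0.3296 -0.9441  0.4577  0.0646] -1.2349393 [ 0.4261 -0.0183  0.1283] [0.4896 0.149  0.1419]
293 [0.0827 0.9966 0.6524 0.1077] 1.4879763 [0.6124 0.0336 0.1281] [0.6998 0.15   0.1418]
scene mark [0.5427 0.0799 0.02  ]
lid plane [0.534  0.1979 0.304 ] [-0.3501  0.9309  0.1042]
```

The scene view shows the labelled cream tin at (300,282), with the box and its upright lid to the right. The knife, dish, spare tin and sauce bottle stand around the lane. The pink and turquoise tins are look-alikes. The top view agrees: tin (325,213), mark (272,237).

Estimated box pose: yaw about 109°, origin about (0.542, 0.090). The tin is about 163 mm before the line. I'll move over it with the jaws shut.

```bash
python3 -m pendant '[[0,0,-1,0,0,0,-1],[0.4,-0.2,-1.5,0,0,0,-1],[1.4,-0.8,-1.5,0,0,0.3,-1],[2.4,-1.4,-1.5,0,0,0.6,-1],[3.4,-2,-1.5,0,0,0.6,-1],[4.4,-2.6,-1.5,0,0,0.6,-1],[5.4,-3.2,-1.5,0,0,0.6,-1],[6.4,-3.8,-1.5,0,0,0.6,-1],[7.4,-4.4,-1.5,0,0,0.6,-1],[8.4,-5,-1.5,0,0,0.6,-1]]'
python3 - <<'E'
from h import *
o=st(); print(shift(o,np.array([.606,-.073,.16])-o['position']))
c,im,d=cam('top')
Q=pts(c,d,np.ones_like(d,bool))
y=np.deg2rad(109); ex=np.array([np.cos(y),np.sin(y)]); ey=np.array([-ex[1],ex[0]])
o0=np.array([.5425,.0905]); L=np.c_[(Q[:,:2]-o0)@ex,(Q[:,:2]-o0)@ey,Q[:,2]]
for lo,hi in((.075,.105),(-.105,-.075)):
    W=L[(abs(L[:,2]-.134)<.006)&(L[:,0]>-.1)&(L[:,0]<.07)&(L[:,1]>lo)&(L[:,1]<hi)]
    print(len(W),np.polyfit(W[:,0],W[:,1],1),W.min(0),W.max(0))
# end-wall: floor seen; depth map lid plane in box frame
F=L[(L[:,2]>.2)&(abs(L[:,1])<.08)&(abs(L[:,0]-.13)<.06)]; print('lid top pts',len(F),np.percentile(F,[5,50,95],axis=0))
E
```

```text
clock: 2.55
position: [0.5362, -0.1729, 0.3206]
ee_rot: [0.986, 0.164, 0.0, 0.0]
ft_force: [0.4, -1.5, -0.2]
grip_width: -0.001
grasp_force: 0.0
t 2.55 p [ 0.5362 -0.1729  0.3206] q [9.864e-01 1.641e-01 3.000e-04 3.000e-04] f [ 0.4 -1.5 -0.2]
[ 1.96668553 -1.44045188  3.21176546]
222 [0.00519737 0.08864082] [-0.09087141  0.08379847  0.12818314] [0.06964909 0.0927897  0.13978981]
227 [ 0.00433309 -0.08893172] [-0.09008401 -0.09456062  0.12806937] [ 0.06953768 -0.08445278  0.13995024]
lid top pts 1645 [[ 0.08224506 -0.06758756  0.21048599]
 [ 0.09943066  0.00594399  0.3362629 ]
 [ 0.11376924  0.07135138  0.37572583]]
```

```bash
python3 -m pendant '[[0.6,-0.4,0,0,0,0,-1],[1.3,-0.9,0.5,0,0,0,-1],[1.97,-1.44,1.2,0,0,0,-1],[1.97,-1.44,2,0,0,0,-1],[1.97,-1.44,2.7,0,0,0,-1],[1.97,-1.44,3.2,0,0,0,-1],[1.97,-1.44,3.4,0,0,0,-1],[1.97,-1.44,3.5,0,0,0,-1],[1.97,-1.44,3.5,0,0,0,-1],[1.97,-1.44,3.5,0,0,0,-1]]'
cat > m.py <<'E'
from h import *
y=np.deg2rad(109.25); ex=np.array([np.cos(y),np.sin(y)]); ey=np.array([-ex[1],ex[0]]); o0=np.array([.5425,.0905])
def box(p): p=np.asarray(p); return np.c_[(p[:,:2]-o0)@ex,(p[:,:2]-o0)@ey,p[:,2]]
def tin(n='scene',save=None):
    c,im,d=cam(n,save)
    for a in manip.trace('tin',n)[:3]:
        P=pts(c,d,a['pixels']); 
        if not len(P): continue
        L=box(P)
        if abs(np.median(L[:,1]))>.05 or np.median(L[:,0])<-.3: continue
        L=L[L[:,2]>.09]
        # cylinder fit: (x-x0-k*y)^2+(z-.0725)^2=r^2, allowing z offset
        from scipy.optimize import least_squares
        f=lambda q:np.hypot(L[:,0]-q[0]-q[1]*L[:,1],L[:,2]-q[2])-.0525
        s=least_squares(f,[np.median(L[:,0]),0,.0725],loss='soft_l1',f_scale=.002)
        print(n,'tin x0,tilt,z',s.x.round(4),'y',np.percentile(L[:,1],[1,99]).round(4),'n',len(L))
def tip():
    o=st(); print('tip in box',box([o['position']]).round(4)); return o
E
python3 - <<'E'
from m import *
tip(); tin('scene'); tin('top')
E
```

```text
clock: 3.85
position: [0.6057, -0.0745, 0.1463]
ee_rot: [0.986, 0.164, 0.001, 0.0]
ft_force: [0.1, -0.2, -1.0]
grip_width: -0.0
grasp_force: 0.0
t 3.85 p [ 0.6057 -0.0745  0.1463] q [9.864e-01 1.642e-01 8.000e-04 3.000e-04] f [ 0.1 -0.2 -1. ]
tip in box [[-0.1766 -0.0053  0.1463]]
scene tin x0,tilt,z [-0.1649  0.0381  0.0724] y [-0.0676  0.0425] n 2238
```

```bash
python3 -m pendant '[[0,0,0.05,0,0,0,-1],[0,0,0.1,0,0,0,-1],[0,0,0.12,0,0,0,-1],[0,0,0.14,0,0,0,-1],[0,0,0.15,0,0,0,-1],[0,0,0.16,0,0,0,-1],[0,0,0.17,0,0,0,-1],[0,0,0.17,0,0,0,-1],[0,0,0.17,0,0,0,-1],[0,0,0.17,0,0,0,-1]]'
python3 - <<'E'
from m import *
tip(); tin('scene')
E
```

```text
clock: 5.3
position: [0.6056, -0.0754, 0.1385]
ee_rot: [0.986, 0.164, 0.001, 0.001]
ft_force: [-5.9, -2.1, 13.4]
grip_width: -0.001
grasp_force: 6.6
t 5.3 p [ 0.6056 -0.0754  0.1385] q [9.865e-01 1.638e-01 5.000e-04 9.000e-04] f [-5.9 -2.1 13.4]
tip in box [[-0.1774 -0.0048  0.1385]]
scene tin x0,tilt,z [-0.1655  0.0383  0.0724] y [-0.0679  0.0368] n 2145
```

```bash
python3 -m pendant '[[0,0,-0.01,0,0,0,-1],[0,-0.06,-0.01,0,0,0,-1],[0,-0.22,-0.01,0,0,0,-1],[0,-0.44,-0.01,0,0,0,-1],[0,-0.66,-0.01,0,0,0,-1],[0,-0.86,-0.01,0,0,0,-1],[0,-1,-0.01,0,0,0,-1],[0,-1.06,-0.01,0,0,0,-1],[0,-1.06,-0.01,0,0,0,-1],[0,-1.06,-0.01,0,0,0,-1]]'
python3 - <<'E'
from m import *
tip(); tin('scene')
E
```

```text
clock: 6.65
position: [0.5891, -0.0242, 0.1382]
ee_rot: [0.986, 0.164, 0.001, 0.0]
ft_force: [4.5, 2.1, 6.2]
grip_width: -0.002
grasp_force: 3.2
t 6.65 p [ 0.5891 -0.0242  0.1382] q [9.864e-01 1.642e-01 1.300e-03 1.000e-04] f [4.5 2.1 6.2]
tip in box [[-0.1237 -0.0062  0.1382]]
```

```bash
python3 -m pendant '[[0,0,-0.02,0,0,0,-1],[0,0,-0.1,0,0,0,-1],[0,0,-0.25,0,0,0,-1],[0,0.2,-0.3,0,0,0,-1],[0,0.45,-0.3,0,0,0,-1],[0,0.6,-0.3,0,0,0,-1],[0,0.6,-0.2,0,0,0,-1],[0,0.6,-0.1,0,0,0,-1],[0,0.6,-0.06,0,0,0,-1],[0,0.6,-0.06,0,0,0,-1]]'
python3 - <<'E'
from m import *
tip(); tin('scene','s2.png');tin('top')
E
```

```text
clock: 8.0
position: [0.5976, -0.0524, 0.1401]
ee_rot: [0.986, 0.165, -0.0, -0.0]
ft_force: [-0.8, 0.4, -0.1]
grip_width: -0.001
grasp_force: 0.0
t 8.0 p [ 0.5976 -0.0524  0.1401] q [ 9.864e-01  1.645e-01 -2.000e-04 -1.000e-04] f [-0.8  0.4 -0.1]
tip in box [[-0.153  -0.0049  0.1401]]
```

View pics/s2.png

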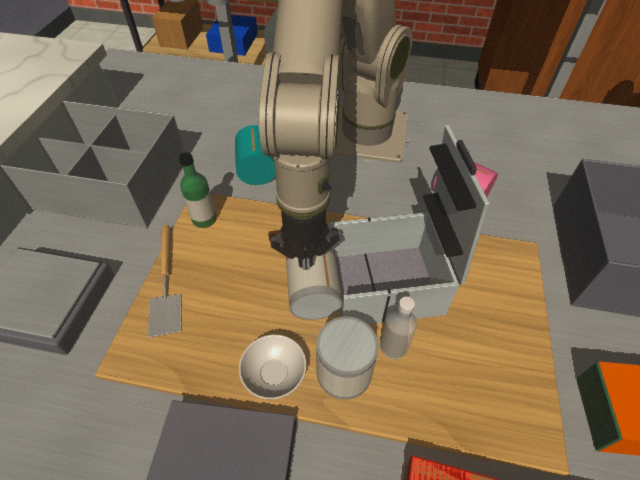

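```bash
cat >> m.py <<'E'
def tin(n='scene',xg=-.139,save=None):
    from scipy.optimize import least_squares
    c,im,d=cam(n,save); L=box(pts(c,d,np.ones_like(d,bool)))
    L=L[(abs(L[:,1])<.068)&(abs(L[:,0]-xg)<.065)&(L[:,2]>.085)&(L[:,2]<.128)]
    f=lambda q:np.hypot(L[:,0]-q[0]-q[1]*L[:,1],L[:,2]-q[2])-.0525
    s=least_squares(f,[xg,0,.0725],loss='cauchy',f_scale=.002)
    g=L[abs(f(s.x))<.004]
    print(n,'tin x0,tilt,z',s.x.round(4),'y',np.percentile(g[:,1],[1,99]).round(4),'n',len(L),len(g))
E
python3 - <<'E'
from m import *
tin('scene');tin('top')
E
```

```text
scene tin x0,tilt,z [-0.1386  0.0346  0.0728] y [-0.0672  0.0421] n 2221 1915
top tin x0,tilt,z [-0.138   0.0425  0.0756] y [-0.0669  0.0062] n 69 69
```

```bash
python3 -c "
from m import *
print(manip.get_obs()['joint_pos'].round(2))"
python3 -m pendant '[[0,-0.1,-0.6,0,0,-0.5,-0.5],[0,-0.2,-0.8,0,0,-1.7,0],[0,-0.2,-0.8,0,0,-2.9,0],[0,-0.2,-0.8,0,0,-4.1,0],[0,-0.2,-0.8,0,0,-5.3,0],[0,-0.2,-0.8,0,0,-6.5,0],[0,-0.2,-0.8,0,0,-7.7,0],[0,-0.2,-0.8,0,0,-8.9,0],[0,-0.2,-0.8,0,0,-10.1,0],[0,-0.2,-0.8,0,0,-11,0]]'
python3 - <<'E'
from m import *
o=tip(); print(o['joint_pos'].round(2), o['grip_width'],np.rad2deg(R.from_quat(o['ee_rot']).as_euler('xyz'))); tin('scene')
E
```

```text
[ 0.38  0.4  -0.46  1.64  0.19  1.15 -1.36]
clock: 9.55
position: [0.5945, -0.0433, 0.1804]
ee_rot: [0.594, 0.805, -0.0, 0.0]
ft_force: [0.1, 0.6, 0.2]
grip_width: 0.497
grasp_force: 0.0
t 9.55 p [ 0.5945 -0.0433  0.1804] q [ 5.936e-01  8.048e-01 -0.000e+00  1.000e-04] f [0.1 0.6 0.2]
tip in box [[-0.1435 -0.005   0.1804]]
[ 0.56  0.4  -0.71  1.6   0.27  1.25  0.1 ] 0.49748553195890677 [1.79994537e+02 9.56594845e-03 1.07175207e+02]
scene tin x0,tilt,z [-0.1387  0.0362  0.0728] y [-0.0673  0.0515] n 2520 2223
```

```bash
python3 -m pendant '[[-0.13,0,0.3,0,0,0,0],[-0.13,0,0.6,0,0,0,0],[-0.13,0,0.76,0,0,0,0],[-0.13,0,0.8,0,0,0,0],[-0.13,0,0.82,0,0,0,0],[-0.13,0,0.84,0,0,0,0],[-0.13,0,0.85,0,0,0,0],[-0.13,0,0.86,0,0,0,0],[-0.13,0,0.87,0,0,0,0],[-0.13,0,0.87,0,0,0,0]]'
```

```text
clock: 10.85
position: [0.5966, -0.0495, 0.1371]
ee_rot: [0.595, 0.803, 0.0, 0.0]
ft_force: [-0.6, -0.8, 3.1]
grip_width: 0.498
grasp_force: 1.4
```

```bash
python3 -m pendant '[[0,0,0.01,0,0,0,0],[0,0,0.01,0,0,-0.1,0],[0.06,0,0.01,0,0,-0.2,0],[0.22,-0.01,0.01,0,0,-0.27,0],[0.46,-0.02,0.01,0,0,-0.3,0],[0.7,-0.03,0.01,0,0,-0.33,0],[0.92,-0.04,0.01,0,0,-0.33,0],[1.05,-0.04,0.01,0,0,-0.33,0],[1.1,-0.04,0.01,0,0,-0.33,0],[1.1,-0.04,0.01,0,0,-0.33,0]]'
python3 - <<'E'
from m import *
o=tip(); tin('scene',-.11); tin('top',-.11)
E
```

```text
clock: 12.1
position: [0.5786, 0.0025, 0.1363]
ee_rot: [0.577, 0.817, 0.0, 0.0]
ft_force: [2.1, 0.2, 4.9]
grip_width: 0.496
grasp_force: 2.3
t 12.1 p [0.5786 0.0025 0.1363] q [5.768e-01 8.169e-01 0.000e+00 1.000e-04] f [2.1 0.2 4.9]
tip in box [[-0.095  -0.0051  0.1363]]
scene tin x0,tilt,z [-0.1112  0.0322  0.0728] y [-0.0674  0.0515] n 2165 1962Traceback (most recent call last):
  File "<stdin>", line 2, in <module>
  File "m.py", line 26, in tin
    print(n,'tin x0,tilt,z',s.x.round(4),'y',np.percentile(g[:,1],[1,99]).round(4),'n',len(L),len(g))
                                             ~~~~~~~~~~~~~^^^^^^^^^^^^^^^
    return _quantile_unchecked(
        a, q, axis, out, overwrite_input, method, keepdims, weights)
    return _ureduce(a,
                    func=_quantile_ureduce_func,
    ...<5 lines>...
                    overwrite_input=overwrite_input,
                    method=method)
    r = func(a, **kwargs)
    result = _quantile(arr,
                       quantiles=q,
    ...<2 lines>...
                       out=out,
                       weights=wgt)
    slices_having_nans = np.isnan(arr[-1, ...])
                                  ~~~^^^^^^^^^
IndexError: index -1 is out of bounds for axis 0 with size 0
```

```bash
python3 -m pendant '[[0,0,-0.05,0,0,0,0],[0,0,-0.2,0,0,0,0],[-0.2,0,-0.2,0,0,0,0],[-0.5,0,-0.2,0,0,0,0],[-0.62,0,-0.18,0,0,0,0],[-0.62,0,-0.06,0,0,0,0],[-0.62,0,-0.02,0,0,0,0],[-0.62,0,0,0,0,0,0],[-0.62,0,0,0,0,0,0],[-0.62,0,0,0,0,0,0]]'
```

```text
clock: 13.45
position: [0.5887, -0.0264, 0.1367]
ee_rot: [0.577, 0.817, -0.0, 0.0]
ft_force: [-2.8, -0.8, 6.1]
grip_width: 0.498
grasp_force: 2.8
```

```bash
python3 -m pendant '[[0,0,0,0,0,0,0],[0.06,0,0,0,0,0,0],[0.22,0,0,0,0,0,0],[0.44,0,0,0,0,0,0],[0.68,0,0,0,0,0,0],[0.92,0,0,0,0,0,0],[1.1,0,0,0,0,0,0],[1.18,0,0,0,0,0,0],[1.2,0,0,0,0,0,0],[1.2,0,0,0,0,0,0]]'
python3 - <<'E'
from m import *
o=tip(); tin('scene',-.081)
E
```

```text
clock: 14.7
position: [0.5691, 0.0297, 0.1365]
ee_rot: [0.577, 0.817, 0.0, 0.0]
ft_force: [2.7, 0.7, 5.0]
grip_width: 0.501
grasp_force: 2.7
t 14.7 p [0.5691 0.0297 0.1365] q [5.769e-01 8.168e-01 1.000e-04 3.000e-04] f [2.7 0.7 5. ]
tip in box [[-0.0662 -0.0051  0.1365]]
scene tin x0,tilt,z [-0.0817  0.0356  0.0729] y [-0.0676  0.0508] n 2008 1939
```

Works as modelled: 30 mm per stroke. Repeat.

```bash
python3 -m pendant '[[0,0,-0.05,0,0,0,0],[0,0,-0.2,0,0,0,0],[-0.2,0,-0.2,0,0,0,0],[-0.5,0,-0.2,0,0,0,0],[-0.62,0,-0.18,0,0,0,0],[-0.62,0,-0.06,0,0,0,0],[-0.62,0,-0.02,0,0,0,0],[-0.62,0,0,0,0,0,0],[-0.62,0,0,0,0,0,0],[-0.62,0,0,0,0,0,0]]'
```

```text
clock: 16.0
position: [0.579, 0.001, 0.1367]
ee_rot: [0.577, 0.817, -0.0, 0.0]
ft_force: [-3.4, -0.9, 5.0]
grip_width: 0.501
grasp_force: 2.5
```

```bash
python3 -m pendant '[[0,0,0,0,0,0,0],[0.06,0,0,0,0,0,0],[0.22,0,0,0,0,0,0],[0.44,0,0,0,0,0,0],[0.68,0,0,0,0,0,0],[0.92,0,0,0,0,0,0],[1.1,0,0,0,0,0,0],[1.18,0,0,0,0,0,0],[1.2,0,0,0,0,0,0],[1.2,0,0,0,0,0,0]]'
python3 - <<'E'
from m import *
o=tip(); tin('scene',-.051,save='s3.png')
c=manip.get_calibration('scene')
for a in manip.tip_of('mark','scene')[:1]: print('mark',a['p'],box([pix(c,a['pixel'],.02)]))
E
```

```text
clock: 17.25
position: [0.5594, 0.0571, 0.1365]
ee_rot: [0.577, 0.817, 0.0, 0.0]
ft_force: [3.0, 0.7, 6.1]
grip_width: 0.501
grasp_force: 3.0
t 17.25 p [0.5594 0.0571 0.1365] q [5.769e-01 8.168e-01 2.000e-04 3.000e-04] f [3.  0.7 6.1]
tip in box [[-0.0371 -0.005   0.1365]]
scene tin x0,tilt,z [-0.0521  0.0376  0.0729] y [-0.0673  0.0498] n 1929 1921
mark 0.72 [[-0.00802911  0.00431448  0.02      ]]
```

View pics/s3.png

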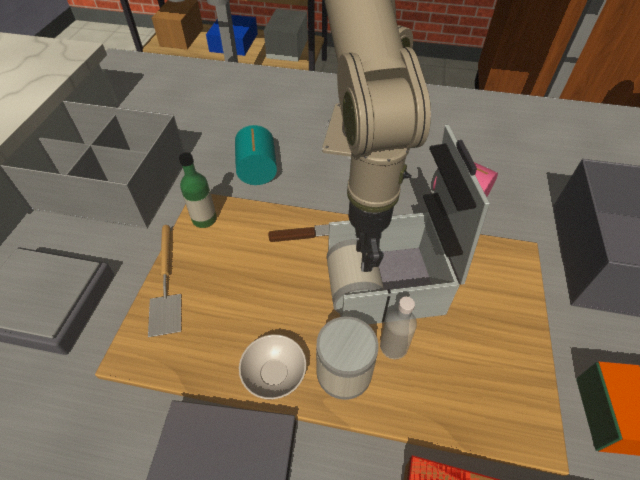

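The picture shows the tin half in the box at (355,272), and it turned as it rolled. Next I'll locate the mark more exactly, using the dark strips on the wall tops and the floor line in the first pictures.

```bash
python3 - <<'E'
from m import *
for n in ['scene','top']:
    c=manip.get_calibration(n); im=cv2.imread(f'pics/{n}1.png').max(2).astype(np.float32)
    xs=np.arange(-.1,.1,.001)
    for yy,z in [(.089,.135),(-.089,.135)]+[(k,.02) for k in (-.05,-.02,.02,.05)]:
        W=np.c_[o0+xs[:,None]*ex+yy*ey,np.full(len(xs),z)]
        C=R.from_quat(c['orientation']).inv().apply(W-c['xyz'])
        u=c['cx']+c['fx']*C[:,0]/-C[:,2]; v=c['cy']-c['fy']*C[:,1]/-C[:,2]
        g=cv2.remap(im,u.astype(np.float32)[None],v.astype(np.float32)[None],cv2.INTER_LINEAR)[0]
        k=(abs(xs)<.025); w=np.clip(np.median(g[k])-15-g,0,None)*k
        print(n,yy,z,'strip x',(w*xs).sum()/w.sum() if w.sum() else None,'min',g[k].min(),'med',np.median(g[k]), 'front edge',xs[np.argmax(np.abs(np.diff(g[:40])))])
E
python3 -m pendant '[[0,0,-0.05,0,0,0,0],[0,0,-0.2,0,0,0,0],[-0.2,0,-0.2,0,0,0,0],[-0.5,0,-0.2,0,0,0,0],[-0.62,0,-0.18,0,0,0,0],[-0.62,0,-0.06,0,0,0,0],[-0.62,0,-0.02,0,0,0,0],[-0.62,0,0,0,0,0,0],[-0.62,0,0,0,0,0,0],[-0.62,0,0,0,0,0,0]]'
```

```text
scene 0.089 0.135 strip x -0.007035843966524814 min 55.007812 med 162.8125 front edge -0.091
scene -0.089 0.135 strip x -0.007130684498965553 min 47.867188 med 160.25 front edge -0.093
scene -0.05 0.02 strip x 0.012890418235393442 min 48.117188 med 137.95361 front edge -0.08299999999999999
scene -0.02 0.02 strip x 0.022816325570770225 min 50.078125 med 159.41406 front edge -0.07499999999999998
scene 0.02 0.02 strip x -0.006941411216814421 min 49.26367 med 120.21875 front edge -0.098
scene 0.05 0.02 strip x -0.006888737118945214 min 48.390625 med 121.32031 front edge -0.097
top 0.089 0.135 strip x -0.005671124364431122 min 119.12207 med 226.81055 front edge -0.094
top -0.089 0.135 strip x -0.005822320224935407 min 116.91992 med 229.02539 front edge -0.093
top -0.05 0.02 strip x -0.005676368822471553 min 40.04492 med 82.01123 front edge -0.1
top -0.02 0.02 strip x -0.005640792580361336 min 37.95703 med 82.9375 front edge -0.06799999999999998
top 0.02 0.02 strip x -0.005443162294956313 min 91.17969 med 175.4043 front edge -0.097
top 0.05 0.02 strip x -0.005542264527548597 min 85.6875 med 174.4414 front edge -0.096
clock: 18.6
position: [0.5693, 0.0283, 0.1366]
ee_rot: [0.577, 0.817, -0.0, 0.0]
ft_force: [-2.7, -1.2, 5.8]
grip_width: 0.498
grasp_force: 2.6
```

```bash
python3 -m pendant '[[0,0,0,0,0,0,0],[0.06,0,0,0,0,0,0],[0.22,0,0,0,0,0,0],[0.44,0,0,0,0,0,0],[0.68,0,0,0,0,0,0],[0.92,0,0,0,0,0,0],[1.1,0,0,0,0,0,0],[1.18,0,0,0,0,0,0],[1.2,0,0,0,0,0,0],[1.2,0,0,0,0,0,0]]'
python3 - <<'E'
from m import *
o=tip(); tin('scene',-.022)
E
```

```text
clock: 19.85
position: [0.5499, 0.0845, 0.1366]
ee_rot: [0.577, 0.817, 0.0, 0.0]
ft_force: [3.9, 1.6, 6.4]
grip_width: 0.498
grasp_force: 2.9
t 19.85 p [0.5499 0.0845 0.1366] q [5.769e-01 8.168e-01 4.000e-04 4.000e-04] f [3.9 1.6 6.4]
tip in box [[-0.0081 -0.005   0.1366]]
scene tin x0,tilt,z [-0.0224  0.0405  0.073 ] y [-0.067   0.0484] n 1906 1906
```

```bash
python3 -m pendant '[[0,0,-0.05,0,0,0,0],[0,0,-0.2,0,0,0,0.3],[-0.2,0,-0.2,0,0,0.1,0.7],[-0.44,0,-0.2,0,0,0.3,1],[-0.44,0,-0.1,0,0,0.3,1],[-0.44,0,0.05,0,0,0.3,1],[-0.44,0,0.12,0,0,0.3,1],[-0.44,0,0.15,0,0,0.3,1],[-0.44,0,0.17,0,0,0.3,1],[-0.44,0,0.18,0,0,0.3,1]]'
python3 - <<'E'
from m import *
o=tip(); tin('scene',-.022)
E
```

```text
clock: 21.15
position: [0.5568, 0.0639, 0.1274]
ee_rot: [0.594, 0.805, 0.0, 0.0]
ft_force: [0.0, -0.4, -0.3]
grip_width: 1.003
grasp_force: 0.0
t 21.15 p [0.5568 0.0639 0.1274] q [5.937e-01 8.047e-01 1.000e-04 1.000e-04] f [ 0.  -0.4 -0.3]
tip in box [[-0.0298 -0.0048  0.1274]]
scene tin x0,tilt,z [-0.0227  0.0394  0.0729] y [-0.067   0.0485] n 1597 1594
```

```bash
python3 -m pendant '[[0,0,0.01,0,0,0,1],[0,0,0.02,0,0,0,1],[0,0,0.03,0,0,0,1],[0,0,0.035,0,0,0,1],[0,0,0.04,0,0,0,1],[0,0,0.045,0,0,0,1],[0,0,0.05,0,0,0,1],[0,0,0.05,0,0,0,1],[0,0,0.05,0,0,0,1],[0,0,0.05,0,0,0,1]]'
```

```text
clock: 22.45
position: [0.5569, 0.0638, 0.1258]
ee_rot: [0.594, 0.805, -0.0, 0.0]
ft_force: [-4.8, -1.4, 10.9]
grip_width: 0.999
grasp_force: 5.6
```

```bash
python3 -m pendant '[[0,0,-0.005,0,0,0,1],[0.04,0,-0.005,0,0,0,1],[0.16,-0.01,-0.005,0,0,0,1],[0.32,-0.01,-0.005,0,0,0,1],[0.47,-0.02,-0.005,0,0,0,1],[0.58,-0.02,-0.005,0,0,0,1],[0.63,-0.02,0,0,0,0,1],[0.63,-0.02,0.015,0,0,-0.1,1],[0.63,-0.02,0.02,0,0,-0.25,1],[0.63,-0.02,0.02,0,0,-0.4,1]]'
python3 - <<'E'
from m import *
o=tip(); tin('scene',-.007)
E
```

```text
clock: 23.7
position: [0.5472, 0.094, 0.1255]
ee_rot: [0.571, 0.821, 0.0, 0.001]
ft_force: [-4.0, -1.0, 17.5]
grip_width: 0.999
grasp_force: 8.8
t 23.7 p [0.5472 0.094  0.1255] q [5.709e-01 8.210e-01 4.000e-04 8.000e-04] f [-4.  -1.  17.5]
tip in box [[ 0.0018 -0.0055  0.1255]]
scene tin x0,tilt,z [-0.0081  0.0379  0.0728] y [-0.0672  0.0476] n 1786 1785
```

```bash
python3 -m pendant '[[0,0,-0.02,0,0,0.1,1],[0,0,-0.03,0,0,0.1,1],[0,0,-0.035,0,0,0.1,1],[0,0,-0.04,0,0,0.1,1],[0,0,-0.05,0,0,0.1,1],[0,0,-0.1,0,0,0.1,1],[0,0,-0.3,0,0,0.1,1],[0,0,-0.6,0,0,0.1,0],[0,0,-1,0,0,0.1,-1],[0,0,-1.4,0,0,0.1,-1]]'
python3 - <<'E'
from m import *
o=tip(); tin('scene',-.007); tin('top',-.007)
E
```

```text
clock: 25.0
position: [0.5467, 0.0938, 0.1958]
ee_rot: [0.577, 0.817, 0.0, 0.0]
ft_force: [0.0, -0.2, 0.7]
grip_width: 0.377
grasp_force: 0.0
t 25.0 p [0.5467 0.0938 0.1958] q [5.768e-01 8.169e-01 3.000e-04 4.000e-04] f [ 0.  -0.2  0.7]
tip in box [[ 0.0017 -0.005   0.1958]]
scene tin x0,tilt,z [-0.0078  0.0359  0.0729] y [-0.0668  0.047 ] n 2233 2231
top tin x0,tilt,z [-0.0056  0.0357  0.0739] y [-0.0669  0.0483] n 437 415
```

```bash
python3 -m pendant '[[-0.4,-0.1,-0.5,0,0,0,-1],[-0.6,-0.1,-1.4,0,0,0,-1],[-0.6,-0.1,-2.4,0,0,0,-1],[-0.6,-0.1,-3.4,0,0,0,-1],[-0.6,-0.1,-4.4,0,0,0,-1],[-0.6,-0.1,-5,0,0,0,-1],[-0.3,-0.1,-5,0,0,0,-1],[0.5,-0.1,-5,0,0,0,-1],[1.3,-0.1,-5,0,0,0,-1],[2,-0.1,-5,0,0,0,-1]]'
python3 - <<'E'
from m import *
o=tip(); print(o['grip_width'],o['joint_pos'].round(2)); tin('scene',-.007)
c,im,d=cam('scene'); Q=box(pts(c,d,np.ones_like(d,bool)))
W=Q[(abs(Q[:,1])<.09)&(abs(Q[:,0]-.115)<.025)&(Q[:,2]>.17)&(Q[:,2]<.37)]
print(len(W),np.polyfit(W[:,2],W[:,0],1),np.percentile(W,[2,50,98],axis=0))
E
```

```text
clock: 26.35
position: [0.507, 0.1881, 0.4426]
ee_rot: [0.576, 0.817, -0.001, -0.0]
ft_force: [0.9, -0.1, 0.2]
grip_width: 0.0
grasp_force: 0.0
t 26.35 p [0.507  0.1881 0.4426] q [ 5.763e-01  8.172e-01 -7.000e-04 -3.000e-04] f [ 0.9 -0.1  0.2]
tip in box [[0.1038 0.0013 0.4426]]
0.0001477470563261892 [ 0.29  0.21 -0.88  1.27  0.16  1.73 -0.21]
scene tin x0,tilt,z [-0.0078  0.0387  0.073 ] y [-0.0668  0.0477] n 2319 2316
4186 [-0.04158766  0.11996063] [[ 0.09091896 -0.08676505  0.19867865]
 [ 0.10822857 -0.02146623  0.2642535 ]
 [ 0.1217973   0.08237137  0.36312007]]
```

```bash
python3 -m pendant '[[0.7,0,0,0,0,0,-1],[1.3,0,0,0,0,0,-1],[1.3,0,0.2,0,0,0,-1],[1.3,0,0.6,0,0,0,-1],[1.3,0,1.1,0,0,0,-1],[1.3,0,1.5,0,0,0,-1],[1.2,0,1.73,0,0,0,-1],[1,0,1.73,0,0,0,-1],[0.9,0,1.73,0,0,0,-1],[0.8,0,1.73,0,0,0,-1]]'
python3 - <<'E'
from m import *
o=tip(); p=box([o['position']])[0]
cam('scene','s4.png')
for th in [1.466,1.4,1.3,1.2,1.1,1,.9,.8,.7,.6,.5,.4,.3,.2,.1,0]:
    r=.205; x=.1287-r*np.cos(th)+.008*np.sin(th)+.011; z=.137+r*np.sin(th)+.008*np.cos(th)+.014
    # 2 mm into the face
    x-=.002*np.sin(th); z-=.002*np.cos(th)
    print(th,round((x-p[0])/.05,2),round((p[2]-z)/.05,2))
E
```

```text
clock: 27.7
position: [0.4953, 0.2235, 0.3579]
ee_rot: [0.577, 0.817, 0.0, 0.0]
ft_force: [-0.3, 0.0, -1.0]
grip_width: 0.002
grasp_force: 0.0
t 27.7 p [0.4953 0.2235 0.3579] q [5.770e-01 8.168e-01 4.000e-04 3.000e-04] f [-0.3  0.  -1. ]
tip in box [[0.1411 0.0007 0.3579]]
1.466 -0.34 0.05
1.4 -0.61 0.08
1.3 -1.01 0.16
1.2 -1.4 0.27
1.1 -1.78 0.43
1 -2.14 0.62
0.9 -2.48 0.85
0.8 -2.8 1.11
0.7 -3.09 1.41
0.6 -3.34 1.72
0.5 -3.57 2.07
0.4 -3.76 2.43
0.3 -3.91 2.81
0.2 -4.02 3.21
0.1 -4.1 3.61
0 -4.13 4.02
```

View pics/s4.png

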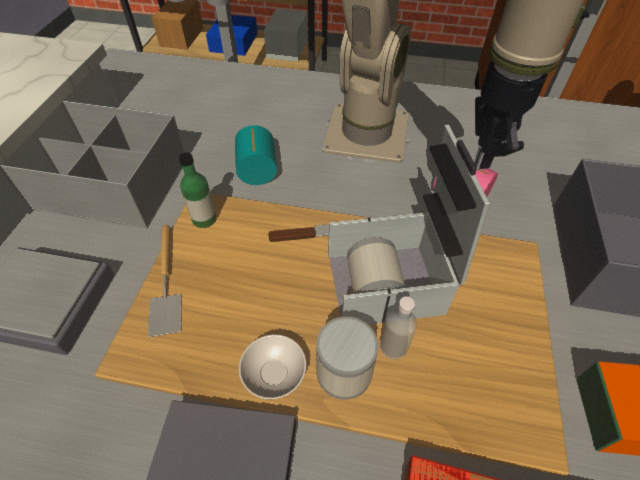

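The tin lies on the mark at (373,265), and the fingers are behind the lid's outer face at (485,160). I'll swing the lid down in stages.

```bash
python3 -m pendant '[[-0.15,0,0,0,0,0,-1],[-0.3,0,0.03,0,0,0,-1],[-0.42,0,0.05,0,0,0,-1],[-0.6,0,0.08,0,0,0,-1],[-0.8,0,0.12,0,0,0,-1],[-1,0,0.16,0,0,0,-1],[-1.2,0,0.22,0,0,0,-1],[-1.4,0,0.27,0,0,0,-1],[-1.6,0,0.35,0,0,0,-1],[-1.78,0,0.43,0,0,0,-1]]'
python3 - <<'E'
from m import *
tip(); tin('scene',-.007)
E
```

```text
clock: 29.0
position: [0.5249, 0.1391, 0.3354]
ee_rot: [0.577, 0.817, -0.0, 0.0]
ft_force: [-1.2, 1.1, 1.2]
grip_width: -0.001
grasp_force: 1.0
t 29.0 p [0.5249 0.1391 0.3354] q [ 5.769e-01  8.168e-01 -3.000e-04  0.000e+00] f [-1.2  1.1  1.2]
tip in box [[0.0517 0.0006 0.3354]]
scene tin x0,tilt,z [-0.0078  0.0372  0.0729] y [-0.0668  0.0474] n 2324 2322
```

```bash
python3 -m pendant '[[-0.18,0,0.1,0,0,0,-1],[-0.36,0,0.19,0,0,0,-1],[-0.53,0,0.3,0,0,0,-1],[-0.7,0,0.42,0,0,0,-1],[-0.86,0,0.55,0,0,0,-1],[-1.02,0,0.68,0,0,0,-1],[-1.17,0,0.83,0,0,0,-1],[-1.31,0,0.98,0,0,0,-1],[-1.44,0,1.13,0,0,0,-1],[-1.56,0,1.29,0,0,0,-1]]'
```

```text
clock: 30.3
position: [0.551, 0.0661, 0.2708]
ee_rot: [0.577, 0.817, -0.0, 0.0]
ft_force: [0.1, 0.4, 1.4]
grip_width: 0.002
grasp_force: 0.6
```

```bash
python3 -m pendant '[[-0.1,0,0.14,0,0,0,-1],[-0.18,0,0.26,0,0,0,-1],[-0.25,0,0.38,0,0,0,-1],[-0.31,0,0.5,0,0,0,-1],[-0.37,0,0.62,0,0,0,-1],[-0.42,0,0.74,0,0,0,-1],[-0.48,0,0.86,0,0,0,-1],[-0.52,0,0.98,0,0,0,-1],[-0.56,0,1.1,0,0,0,-1],[-0.58,0,1.16,0,0,0,-1]]'
python3 - <<'E'
from m import *
tip(); cam('scene','s5.png')
E
```

```text
clock: 31.55
position: [0.5605, 0.039, 0.2129]
ee_rot: [0.577, 0.817, -0.0, -0.0]
ft_force: [0.1, -0.1, 0.4]
grip_width: 0.001
grasp_force: 0.4
t 31.55 p [0.5605 0.039  0.2129] q [ 5.768e-01  8.169e-01 -1.000e-04 -1.000e-04] f [ 0.1 -0.1  0.4]
tip in box [[-0.0546 -0.      0.2129]]
```

View pics/s5.png

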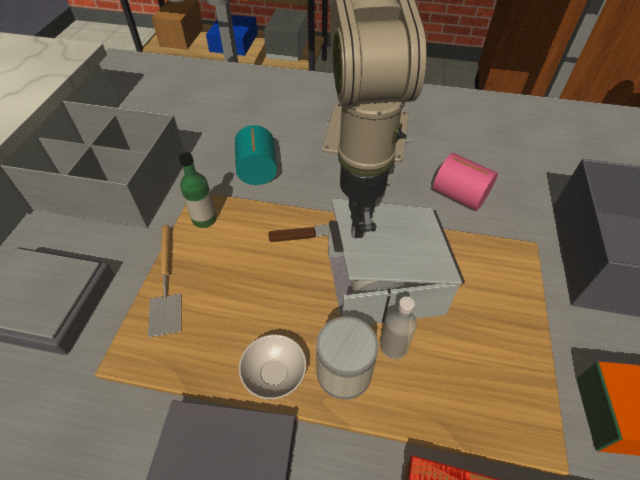

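The lid is at about 0.3 rad with the tin beneath it and the fingertip at (365,230). I'll lower it the rest of the way slowly.

```bash
python3 -m pendant '[[-0.04,0,0.13,0,0,0,-1],[-0.07,0,0.26,0,0,0,-1],[-0.1,0,0.39,0,0,0,-1],[-0.12,0,0.5,0,0,0,-1],[-0.14,0,0.61,0,0,0,-1],[-0.16,0,0.72,0,0,0,-1],[-0.18,0,0.82,0,0,0,-1],[-0.19,0,0.92,0,0,0,-1],[-0.2,0,0.99,0,0,0,-1],[-0.2,0,1.03,0,0,0,-1]]'
```

```text
clock: 32.85
position: [0.5639, 0.0297, 0.1616]
ee_rot: [0.577, 0.817, -0.0, 0.0]
ft_force: [-0.3, -1.1, 0.5]
grip_width: -0.0
grasp_force: 0.3
```

```bash
python3 -m pendant '[[0,0,0.01,0,0,0,-1],[0,0,0.02,0,0,0,-1],[0,0,0.03,0,0,0,-1],[0,0,0.04,0,0,0,-1],[0,0,0.05,0,0,0,-1],[0,0,0.06,0,0,0,-1],[0,0,0.07,0,0,0,-1],[0,0,0.075,0,0,0,-1],[0,0,0.075,0,0,0,-1],[0,0,0.075,0,0,0,-1]]'
```

```text
clock: 34.1
position: [0.564, 0.0297, 0.1591]
ee_rot: [0.577, 0.817, -0.0, 0.0]
ft_force: [-4.8, -1.3, 11.8]
grip_width: -0.0
grasp_force: 5.4
```

```bash
python3 -m pendant '[[0,0,-0.02,0,0,0,-1],[0,0,-0.1,0,0,0,-1],[0,0,-0.4,0,0,0,-1],[0,0,-1,0,0,0,-1],[0,0,-1.8,0,0,0,-1],[0,0,-2.6,0,0,0,-1],[0,0,-3,0,0,0,-1],[0,0,-3,0,0,0,-1],[0,0,-3,0,0,0,-1],[0,0,-3,0,0,0,-1]]'
python3 - <<'E'
from m import *
tip()
for n in ['scene','top']:
    c,im,d=cam(n,n+'6.png'); Q=box(pts(c,d,np.ones_like(d,bool)))
    W=Q[(abs(Q[:,1])<.07)&(Q[:,0]>-.07)&(Q[:,0]<.11)&(abs(Q[:,2]-.145)<.03)]
    print(n,len(W),np.polyfit(W[:,0],W[:,2],1),W[:,2].std())
# tin seen through the open end
c,im,d=cam('scene')
E
```

```text
clock: 35.35
position: [0.5635, 0.0297, 0.3071]
ee_rot: [0.577, 0.817, -0.0, -0.001]
ft_force: [0.7, 0.6, -0.0]
grip_width: 0.0
grasp_force: 0.0
t 35.35 p [0.5635 0.0297 0.3071] q [ 5.768e-01  8.169e-01 -5.000e-04 -6.000e-04] f [ 0.7  0.6 -0. ]
tip in box [[-6.430e-02  3.000e-04  3.071e-01]]
scene 5204 [-1.25260481e-04  1.45343285e-01] 0.0011880189482263482
top 1568 [0.00431023 0.14504425] 0.00265585045854258
```

View pics/scene6.png

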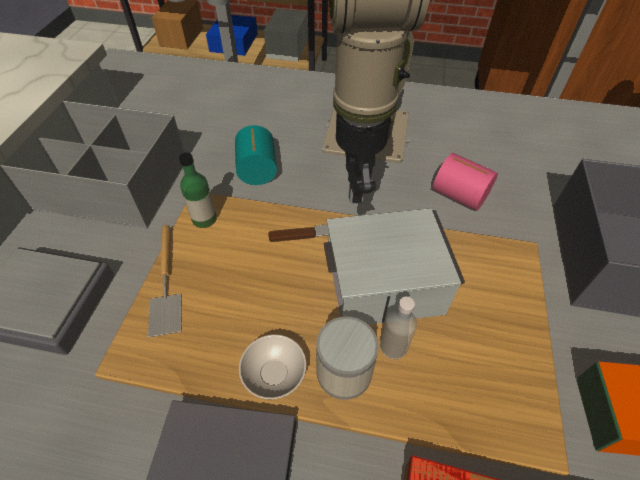

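The lid is flat at z = 0.145 with no slope, so it is fully closed at (390,255). The bystanders stand where they were, and the gripper is clear.

```bash
python3 -c "
from workcell import manip
print(manip.hand_in())"
```

```text
the job is handed in; nothing more can be done
None
```

I rolled the tin to within about 1 mm of the marked line, roughly 2° off square and about 7 mm off midway by my measurements. The lid is fully closed over it, the bystanders look unmoved, and I handed the job in at about 35.5 s with the gripper clear; the hand-in call returned no verdict.

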